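# Cover the sauce dishes with their own lids

## Robot

A 7-joint arm with a two-finger parallel gripper is mounted at the origin on the work surface. World frame = base frame: x ahead of the robot, y to its left, z up, the work surface at z = 0. Lengths are in m, angles in rad, forces in N, time in s.
With the tool pointing down it reaches from about 0.4 to 0.85 m from the base axis. Payload 4.4 kg.
Tool frame: the origin (TCP) lies between the finger pads; the fingertips stand bot.tip_reach ahead of it and the grasp point (between the pads) lies 8 mm behind it (bot.tip_reach is the distance from the TCP to the fingertips, in m); y points along the fingers, z is the direction in which the jaws open and shut, and the axes are right-handed (so a half turn about y gives the same grasp; the last joint's range is limited). The gripper opens to 94 mm and grips with 3 to 60 N. Pads are 16 mm wide; open, the fingers measure 119 mm over their backs; the gripper's body (75 mm by 177 mm) begins 78 mm behind the grasp point.
Start: joints at [1.175, 0.628, 0.038, 1.517, -0.027, 0.996, -0.02], TCP at [0.211, -0.615, 0.216] pointing down, gripper open.
Joint ranges: [-3.06, 3.06], [-0.37, 2.12], [-1.25, 1.32], [0.18, 2.47], [-1.1, 4.24], [0.23, 1.98], [-2.94, 2.94]. Speed limits (rad/s): [2.57, 2.57, 3.14, 3.14, 3.14, 3.14, 3.14].

## Interface

Orientations are given as a rotation vector (axis times angle).
In Python, from station import telemetry, vision, bot gives the robot as it stands.
- The arm moves only by the tool arm_command, never from a script. Its argument "increments" is a list of rows, each a list of 3 entries, a list of its own where there are three numbers: the shift along the tool's x, y, z in m, then the turn about the tool's y in degrees, then the opening, from 0 (shut) to 1 (fully open). In form: [[[dx, dy, dz], twist, gripper], ...]. A call has exactly 10 rows; each row shifts and turns the commanded pose from where the row before left it, along the tool's axes as they then stand; what a row does not reach is not made up. A row lasts 1/8 s, in which the tool goes at most 62.5 mm and 10.7 degrees, less where a joint would pass 70% of its speed; a pose out of reach is approached as far as the arm can. A call with a gripper value outside its range is refused whole. The fingers move at their own pace and stop on an object; "grip_force" is the grip in N (left out, the last holds). Time passes only in rows, so rows that do not move let the fingers close, or fill a call up. It gives the time, the measured TCP pose, the force and the opening at its end, in the units of the state.
- telemetry.sense(): the state, without advancing time (a new reading comes with each control period).
- vision.camera(name): name is "scene" or "top" or "wrist"; returns a dict with "pixels" (480x640x3 uint8, red, green, blue), "intrinsics" (3x3 intrinsics, pixels), "R" (3x3) and "t" (3): a world point X has camera coordinates R X + t; the wrist camera has in their place "T_tool_cam" (4x4, takes a point from camera to tool coordinates, whose origin is the TCP and whose axes are the tool frame's). Camera axes: x right, y down, z forward; pixel columns grow to the right and rows downward; lengths in m; the calibration is good to about 2 mm. The wrist camera is an equidistant fisheye: a pixel r from the principal point sees the ray r / f radians off the axis. A picture is of the moment at which its call begins: read the wrist's pose just before it. There is no depth.
- bot.hand_in(): hands the job in, once; it reports no verdict.
The state is a dict: "time_s": time; "joint_pos": joint angles; "qvel": joint speeds; "tau": joint torques, N m; "ee_pos": TCP position; "orientation": TCP orientation; "ft_force": force on the tool from outside, world axes, zero at the start; "wrist_torque": the same for the moment, N m; "opening": finger opening in m.
Only numpy, scipy, OpenCV 4.12 (cv2) and the standard library are available. Lean on these libraries where they do the work, as an engineer would, in place of code of your own. Each camera call takes 0.05 s, during which the arm holds its last target.

## Task

Before the grill hood goes up and ash flies, cover each of the four white dishes with the wooden lid of its own shape and size: large round, small round, square and oblong. Each lid must lie flat and centred on its dish, straight with its sides if the dish has corners, with the mouth fully covered; set lids down rather than dropping them. Leave the dishes standing where they are, and do not disturb the glass ramekin or the wooden muddler.

Things in the scene. Friction and masses are not known exactly. Their poses are not given: they have to be found in the camera images.
- lid_big_round: Wooden lid, lying on the worktop at the start, underside down: disc of 100 mm diameter, 10 mm thick, flat underside, round dark-wood knob of 24 mm diameter standing 32 mm high in the middle of its top (42 mm in all). Origin: centre of its underside, z up.
- lid_small_round: Wooden lid, lying on the worktop at the start, underside down: disc of 76 mm diameter, 10 mm thick, flat underside, round dark-wood knob of 24 mm diameter standing 32 mm high in the middle of its top (42 mm in all). Origin: centre of its underside, z up.
- lid_square: Wooden lid, lying on the worktop at the start, underside down: square plate, 86 mm a side, along its x and y axes, 10 mm thick, flat underside, dark-wood grip bar 44 mm long (along the lid's x axis) and 16 mm wide (along its y axis) standing 32 mm high in the middle of its top (42 mm in all). Origin: centre of its underside, z up.
- lid_oblong: Wooden lid, lying on the worktop at the start, underside down: rectangular plate, 116 mm along its x axis by 72 mm along its y axis, 10 mm thick, flat underside, dark-wood grip bar 50 mm long (along the lid's x axis) and 16 mm wide (along its y axis) standing 32 mm high in the middle of its top (42 mm in all). Origin: centre of its underside, z up.
- dish_big_round: White ceramic dish, empty, loose, open at the top: straight-sided, 84 mm outer diameter, 50 mm high, walls 4 mm. Origin: centre of its underside, z up. Stands on the worktop (height 0).
- dish_small_round: White ceramic dish, empty, loose, open at the top: straight-sided, 60 mm outer diameter, 40 mm high, walls 4 mm. Origin: centre of its underside, z up. Stands on the worktop (height 0).
- dish_square: White ceramic dish, empty, loose, open at the top: square, 70 mm a side outside, along its x and y axes, 45 mm high, walls 4 mm. Origin: centre of its underside, z up. Stands on the worktop (height 0).
- dish_oblong: White ceramic dish, empty, loose, open at the top: rectangular, outside 100 mm along its x axis by 56 mm along its y axis, 45 mm high, walls 4 mm. Origin: centre of its underside, z up. Stands on the worktop (height 0).
- glass_ramekin: Small clear glass ramekin, 56 mm across the rim, 36 mm high, no lid belongs to it; a bystander, loose. Origin: centre of its underside.
- muddler: Light wooden muddler lying beyond the dishes, about 175 mm long (along its x axis), 28 mm thick at the head; a bystander, loose. Origin: under it, near mid-length.
There are look-alikes about, which are no part of the job. What is shaped like the lid_square but green is not meant.

How it is judged:
At the end, for the whole second after the job is handed in: Each lid on the dish of its own shape and size: centres within 12 mm, underside within 4 mm of rim height, level within 0.06 rad; square (any quarter turn) and oblong lids within 0.2 rad of the dish's sides. Dishes upright, within 40 mm of their start. Lids and dishes released, at rest (horizontal distance between lid_big_round and dish_big_round below 0.012 m and z of lid_big_round in the frame of dish_big_round between 0.046 and 0.054 m and angle between each of lid_big_round, dish_big_round, lid_small_round, dish_small_round, lid_square, dish_square, lid_oblong, dish_oblong's own z axis and vertical below 0.06 rad and linear speed of each of lid_big_round, dish_big_round, lid_small_round, dish_small_round, lid_square, dish_square, lid_oblong, dish_oblong below 0.02 m/s and distance of each of dish_big_round, dish_small_round, dish_square, dish_oblong from where it was at the start of the episode below 0.04 m and horizontal distance between lid_small_round and dish_small_round below 0.012 m and z of lid_small_round in the frame of dish_small_round between 0.036 and 0.044 m and horizontal distance between lid_square and dish_square below 0.012 m and z of lid_square in the frame of dish_square between 0.041 and 0.049 m and horizontal distance between lid_oblong and dish_oblong below 0.012 m and z of lid_oblong in the frame of dish_oblong between 0.041 and 0.049 m and angle between the x axis of lid_oblong and the x axis of dish_oblong, either way round below 0.2 rad and (angle between the x axis of lid_square and the x axis of dish_square, either way round below 0.2 rad or angle between the x axis of lid_square and the y axis of dish_square, either way round below 0.2 rad)); the robot touches nothing.
It fails at once if the glass ramekin is moved by more than 30 mm (distance of glass_ramekin from where it was at the start of the episode above 0.03 m).
It fails at once if the muddler is moved by more than 30 mm (distance of muddler from where it was at the start of the episode above 0.03 m).
It fails at once if a lid is dropped (untouched by the fingers and moving faster than 0.7 m/s, a fall of about 25 mm) ((linear speed of lid_big_round above 0.7 m/s and contact force between lid_big_round and the fingers below 0.05 N) or (linear speed of lid_small_round above 0.7 m/s and contact force between lid_small_round and the fingers below 0.05 N) or (linear speed of lid_square above 0.7 m/s and contact force between lid_square and the fingers below 0.05 N) or (linear speed of lid_oblong above 0.7 m/s and contact force between lid_oblong and the fingers below 0.05 N)).
It also fails if it takes over 112 s, if anything falls off the work surface, if the arm or the gripper's body presses on something with over 40 N, if the wrist force passes 120 N, or if a joint passes its speed limit or range.

## Working session

There is one attempt and no reset: what is moved stays moved. The work goes in short steps, Python scripts to look and compute and a tool call to move; the robot and the scene stay as the last step left them, time stands still between calls to the robot, and variables do not carry over. Pictures are saved under pics/ and viewed, and the job is handed in when it is done.

Besides the shell and the picture viewer there is one more tool, called after "Call:" in YAML: its name, and indented under it one key for each argument. arm_command: Moves the arm, as the interface text tells. Its arguments: {"type":"object","properties":{"increments":{"type":"array","items":{"type":"array"}},"grip_force":{"type":"number"}},"required":["increments"]}

```bash
ls; mkdir -p pics; python3 - <<'E'
from station import telemetry, vision, bot
import cv2
s=telemetry.sense()
for k,v in s.items(): print(k,v)
print(bot.tip_reach)
for n in ("scene","top","wrist"):
    c=vision.camera(n)
    cv2.imwrite(f"pics/{n}0.png",c["pixels"][:,:,::-1])
    print(n,{k:v for k,v in c.items() if k!="pixels"})
E
```

```text
pics
time_s 0.0
joint_pos [ 1.17519658  0.62934631  0.03845417  1.51831905 -0.02698703  0.99627547
 -0.02002214]
qvel [ 0.00043313  0.0018906  -0.00022749 -0.00070035  0.00141106 -0.00080968
 -0.00113225]
tau [-2.81653010e-04 -5.49732113e+01  1.14369772e+00 -1.86633110e+01
 -5.20769495e-02  2.35888932e-02  1.83658863e-04]
ee_pos [ 0.21032279 -0.61437985  0.21556985]
orientation [-0.34030172  2.04483904 -2.04111565]
ft_force [-0.68335484 -0.10385365 -0.24739995]
wrist_torque [ 0.0459988   0.04788444 -0.00846443]
opening 0.09413190401012599
0.011
scene {'intrinsics': array([[559.18434167,   0.        , 329.69011039],
       [  0.        , 559.18434167, 239.83565404],
       [  0.        ,   0.        ,   1.        ]]), 'R': array([[-0.81536467,  0.57893482, -0.00386448],
       [ 0.33977416,  0.47310786, -0.81284837],
       [-0.46875791, -0.66408089, -0.58246253]]), 't': array([ 0.40470613, -0.14044867,  1.57156802])}
top {'intrinsics': array([[512.78254719,   0.        , 313.11807206],
       [  0.        , 512.78254719, 236.8851597 ],
       [  0.        ,   0.        ,   1.        ]]), 'R': array([[ 8.64996874e-04, -9.99909343e-01, -1.34371635e-02],
       [-9.87391370e-01,  1.27303339e-03, -1.58292963e-01],
       [ 1.58295718e-01,  1.34046622e-02, -9.87300755e-01]]), 't': array([0.03909832, 0.51216042, 1.28519899])}
wrist {'intrinsics': array([[371.64829954,   0.        , 323.87530582],
       [  0.        , 371.64829954, 238.36414891],
       [  0.        ,   0.        ,   1.        ]]), 'T_tool_cam': array([[-5.16381293e-04,  9.73366339e-01,  2.29254669e-01,
        -6.60273352e-02],
       [-1.53544094e-05, -2.29254707e-01,  9.73366467e-01,
        -1.68227658e-01],
       [ 9.99999867e-01,  4.99108165e-04,  1.33328307e-04,
         6.87257024e-04],
       [ 0.00000000e+00,  0.00000000e+00,  0.00000000e+00,
         1.00000000e+00]])}
```

View pics/top0.png

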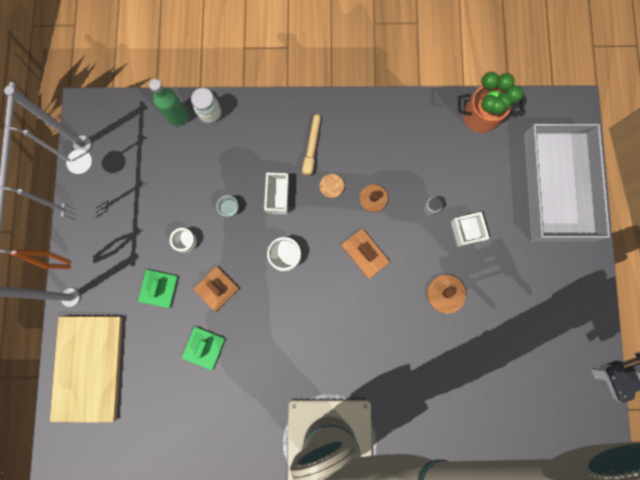

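View pics/scene0.png

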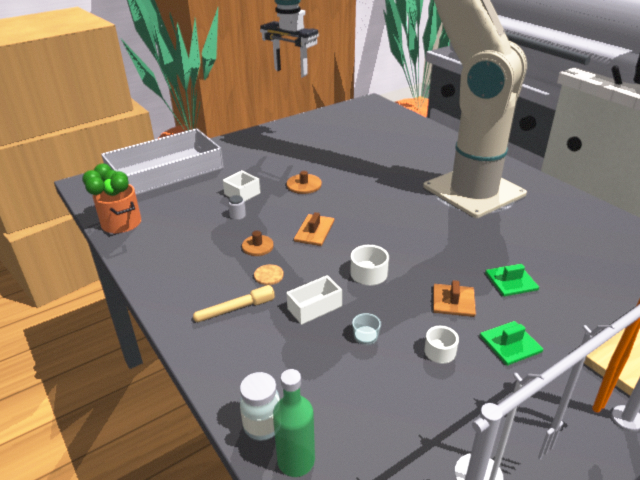

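View pics/wrist0.png

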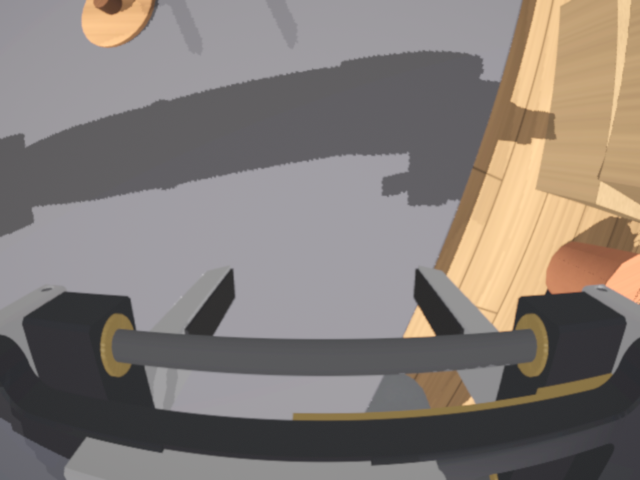

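```bash
cat > h.py <<'E'
import numpy as np, cv2
from station import telemetry, vision, bot
from scipy.spatial.transform import Rotation as Ro
def cast(c,uv,z):
    K=c["intrinsics"];R=c["R"];t=c["t"]
    uv=np.atleast_2d(uv).astype(float)
    d=np.c_[(uv-K[:2,2])/K[0,0],np.ones(len(uv))]@R
    C=-R.T@t
    return (C+d*((z-C[2])/d[:,2])[:,None])[:,:2]
def castw(c,s,uv,z):
    K=c["intrinsics"];T=c["T_tool_cam"]
    p=(np.atleast_2d(uv).astype(float)-K[:2,2])/K[0,0]
    th=np.linalg.norm(p,axis=1,keepdims=True)
    d=np.c_[p/np.maximum(th,1e-9)*np.sin(th),np.cos(th)]
    Rw=Ro.from_rotvec(s["orientation"]).as_matrix()
    d=d@(Rw@T[:3,:3]).T
    C=Rw@T[:3,3]+s["ee_pos"]
    return (C+d*((z-C[2])/d[:,2])[:,None])[:,:2]
E
python3 - <<'E'
from h import *
c=vision.camera("top"); C=-c["R"].T@c["t"]; print(C)
s=vision.camera("scene"); print(-s["R"].T@s["t"])
p=c["pixels"]
def z(x0,x1,y0,y1,n,k): cv2.imwrite(n,cv2.resize(p[y0:y1,x0:x1,::-1],None,fx=k,fy=k,interpolation=cv2.INTER_NEAREST))
z(140,340,160,310,"pics/za.png",4); z(300,500,160,310,"pics/zb.png",4)
hsv=cv2.cvtColor(p,cv2.COLOR_RGB2HSV)
for n,(u,v) in dict(lo=(360,255),lb=(450,290),ls=(380,198),lsq=(215,288),dish=(472,215),inn=(470,230),tab=(300,330),trivet=(331,186),knob=(366,250)).items(): print(n,p[v,u],hsv[v,u])
E
```

```text
[0.30222746 0.02121512 1.35047469]
[1.11438884 0.87579719 0.80277998]
lo [213 144  90] [ 13 147 213]
lb [108  70  51] [ 10 135 108]
ls [153 107  69] [ 14 140 153]
lsq [125  82  57] [ 11 139 125]
dish [236 236 229] [ 30   8 236]
inn [242 242 238] [ 30   4 242]
tab [142 139 141] [160   5 142]
trivet [221 166 113] [ 15 125 221]
knob [116  76  50] [ 12 145 116]
```

```bash
sed -n 1,3p h.py >/dev/null; ls pics
```

```text
scene0.png
top0.png
wrist0.png
za.png
zb.png
```

View pics/za.png

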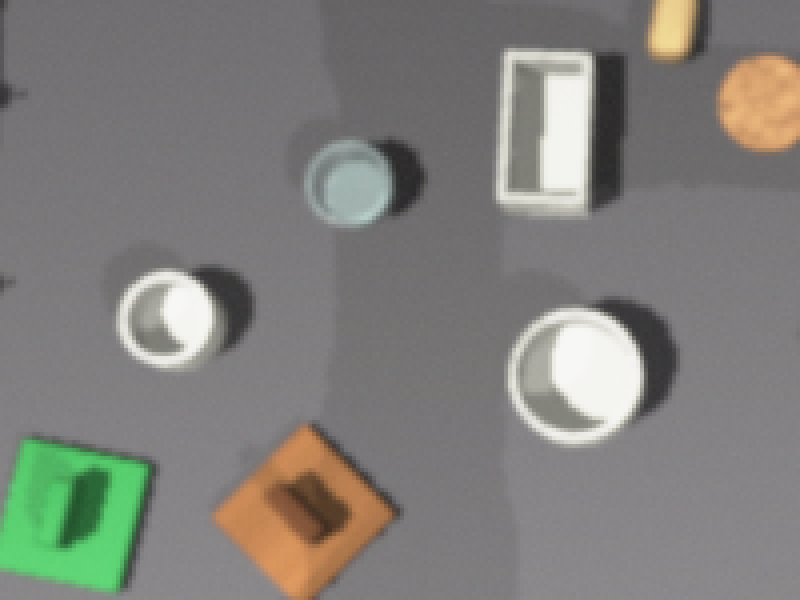

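View pics/zb.png

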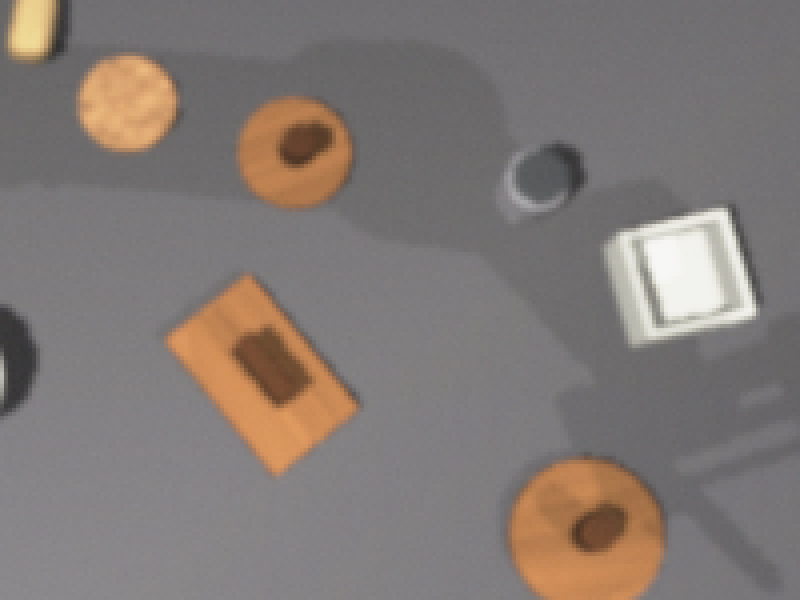

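```bash
python3 - <<'E'
from h import *
c=vision.camera("top"); p=c["pixels"]; hsv=cv2.cvtColor(p,cv2.COLOR_RGB2HSV)
C=-c["R"].T@c["t"]
def comp(m,uv):
    n,l=cv2.connectedComponents(m.astype(np.uint8)); v,u=uv[1],uv[0]
    return l==l[v,u] if l[v,u] else None
def seg(mask,box):
    x0,x1,y0,y1=box; m=np.zeros_like(mask); m[y0:y1,x0:x1]=mask[y0:y1,x0:x1]
    n,l,st,_=cv2.connectedComponentsWithStats(m.astype(np.uint8)); k=1+np.argmax(st[1:,4])
    cs,_=cv2.findContours((l==k).astype(np.uint8),cv2.RETR_EXTERNAL,cv2.CHAIN_APPROX_NONE)
    return max(cs,key=len)[:,0,:]
wood=(hsv[...,0]<22)&(hsv[...,1]>90)
for n,b in dict(lid_big=(420,475,268,320),lid_small=(356,392,180,215),lid_sq=(190,242,262,312),lid_obl=(338,392,226,280)).items():
    w=cast(c,seg(wood,b),0.01)
    (cx,cy),(a,bb),an=cv2.minAreaRect((w*1000).astype(np.float32))
    e=cv2.minEnclosingCircle((w*1000).astype(np.float32))
    print(n,"rect",round(cx,1),round(cy,1),round(a,1),round(bb,1),round(an,1),"circ",np.round(e[0],1),round(e[1],1))
g=p.min(axis=2)
for n,(b,h) in dict(d_big=((262,305,233,275),.05),d_small=((166,200,224,255),.04),d_sq=((448,494,206,250),.045),d_obl=((260,292,168,217),.045)).items():
  for th in (170,205,220):
    w=cast(c,seg(g>th,b),h)
    (cx,cy),(a,bb),an=cv2.minAreaRect((w*1000).astype(np.float32))
    e=cv2.minEnclosingCircle((w*1000).astype(np.float32))
    print(n,th,"rect",round(cx,1),round(cy,1),round(a,1),round(bb,1),round(an,1),"circ",np.round(e[0],1),round(e[1],1))
print("ramekin",cast(c,[227,205],.036),"pot",cast(c,[[434,204]],.04),"muddler",cast(c,[[308,172],[313,140],[317,116]],.02), "trivet",cast(c,[[331,186]],.01))
print("knobtip",cast(c,[[366,250]],.04))
E
```

```text
lid_big rect 369.4 -305.4 98.3 98.5 88.0 circ [ 368.5 -305.8] 50.5
lid_small rect 623.9 -120.9 75.0 74.1 89.8 circ [ 623.5 -121.2] 38.4
lid_sq rect 381.7 293.7 86.5 85.8 45.9 circ [382.8 293.2] 57.7
lid_obl rect 474.0 -97.3 117.1 73.2 38.6 circ [473.6 -97. ] 66.0
d_big 170 rect 467.4 115.2 84.1 85.0 45.3 circ [467.8 114.2] 43.8
d_big 205 rect 466.8 114.6 82.5 79.4 0.3 circ [467.9 115. ] 42.5
d_big 220 rect 466.7 105.4 62.7 82.2 82.0 circ [468.1 115. ] 41.5
d_small 170 rect 506.7 382.6 60.5 59.8 46.3 circ [506.  382.1] 31.6
d_small 205 rect 507.3 382.0 58.4 57.3 2.2 circ [506.9 381.9] 30.1
d_small 220 rect 505.8 380.1 52.3 56.8 65.4 circ [507.1 382.1] 29.4
d_sq 170 rect 532.9 -364.1 73.4 81.7 13.3 circ [ 533.  -364.6] 51.6
d_sq 205 rect 534.1 -368.1 70.9 71.2 12.8 circ [ 534.3 -368.8] 47.5
d_sq 220 rect 533.9 -366.0 52.3 38.3 13.0 circ [ 533.9 -365.8] 29.6
d_obl 170 rect 630.1 137.4 58.2 105.4 88.2 circ [630.6 137. ] 57.9
d_obl 205 rect 631.9 135.2 53.2 98.4 85.5 circ [632.  136.9] 54.2
d_obl 220 rect 628.6 123.4 25.3 75.3 87.4 circ [628.6 121. ] 38.6
ramekin [[0.59815518 0.26552613]] pot [[ 0.59875595 -0.27607665]] muddler [[0.69185837 0.05316353]
 [0.78146652 0.03982914]
 [0.84987606 0.02896607]] trivet [[ 0.65567686 -0.0085587 ]]
knobtip [[ 0.47796978 -0.09716939]]
```

```bash
cat > plan.py <<'E'
from h import *
def st():
    s=telemetry.sense(); R=Ro.from_rotvec(s["orientation"]).as_matrix(); return s,np.array(s["ee_pos"]),R
def yawz(R): return np.degrees(np.arctan2(R[1,2],R[0,2]))
def plan(wps,p=None,R=None,step=.06,dt=10.):
    """wps: list of (x,y,z,yaw of tool z deg or None). Ideal-down frame; prints rows per wp"""
    s,p0,R0=st()
    if p is None: p,R=p0,R0
    print("t %.2f"%s["time_s"],"p",np.round(p,4),"yaw %.1f"%yawz(R),"tilt %.2f"%np.degrees(np.arccos(min(1,-R[2,1]))),"q",np.round(s["joint_pos"],2),"open %.3f"%s["opening"])
    yaw=yawz(R)
    for (x,y,z,yw) in wps:
        q=np.array([x,y,z]); 
        if yw is None: yw=yaw
        d=(yw-yaw+90)%180-90
        n=max(1,int(np.ceil(max(np.linalg.norm(q-p)/step,abs(d)/dt))))
        tw=-d/n   # tool y is down
        print("->",(x,y,z,round(yaw+d,1)),"n",n,"twist/row %.2f"%tw)
        for i in range(n):
            a=np.radians(yaw)  # shift in axes before the turn
            zx=np.array([np.cos(a),np.sin(a),0]); yy=np.array([0,0,-1.]); xx=np.cross(yy,zx)
            v=(q-p)/n
            print("   [[%.4f,%.4f,%.4f],%.2f]"%(v@xx,v@yy,v@zx,tw))
            yaw+=d/n
            if abs(d)<1e-3: print("   x%d"%n); break
        yaw=yaw if abs(d)>=1e-3 else yaw+d
        p=q
E
python3 - <<'E'
from plan import *
s,p,R=st(); print(np.round(R,3))
plan([(.369,-.305,.16,None),(.369,-.305,.025,None)])
E
```

```text
[[-0.946 -0.     0.324]
 [-0.324  0.001 -0.946]
 [-0.    -1.    -0.001]]
t 0.30 p [ 0.2105 -0.6148  0.2161] yaw -71.1 tilt 0.04 q [ 1.18  0.63  0.04  1.52 -0.03  1.   -0.02] open 0.094
-> (0.369, -0.305, 0.16, np.float64(-71.1)) n 6 twist/row -0.00
   [[-0.0417,0.0094,-0.0403],-0.00]
   x6
-> (0.369, -0.305, 0.025, np.float64(-71.1)) n 3 twist/row -0.00
   [[0.0000,0.0450,0.0000],-0.00]
   x3
```

Call:
arm_command:
  increments:
    - [[-0.031,0.007,-0.03],0,0.6]
    - [[-0.031,0.007,-0.03],0,0.6]
    - [[-0.031,0.007,-0.03],0,0.6]
    - [[-0.031,0.007,-0.03],0,0.6]
    - [[-0.031,0.007,-0.03],0,0.6]
    - [[-0.031,0.007,-0.03],0,0.6]
    - [[-0.031,0.007,-0.03],0,0.6]
    - [[-0.033,0.007,-0.032],0,0.6]
    - [[0,0,0],0,0.6]
    - [[0,0,0],0,0.6]
  grip_force: 20

```text
time_s: 1.55
ee_pos: [0.3686, -0.3058, 0.1607]
orientation: [-0.34, 2.042, -2.044]
ft_force: [0.3, -0.3, 0.4]
opening: 0.0565
```

```bash
python3 - <<'E'
from plan import *
plan([(.369,-.305,.025,None)])
s,_,_=st(); c=vision.camera("wrist"); cv2.imwrite("pics/w1.png",c["pixels"][:,:,::-1])
E
```

```text
t 1.55 p [ 0.3686 -0.3058  0.1607] yaw -71.1 tilt 0.05 q [ 0.61  0.47  0.04  2.04 -0.03  0.63 -0.58] open 0.057
-> (0.369, -0.305, 0.025, np.float64(-71.1)) n 3 twist/row -0.00
   [[-0.0002,0.0452,-0.0002],-0.00]
   x3
```

View pics/w1.png

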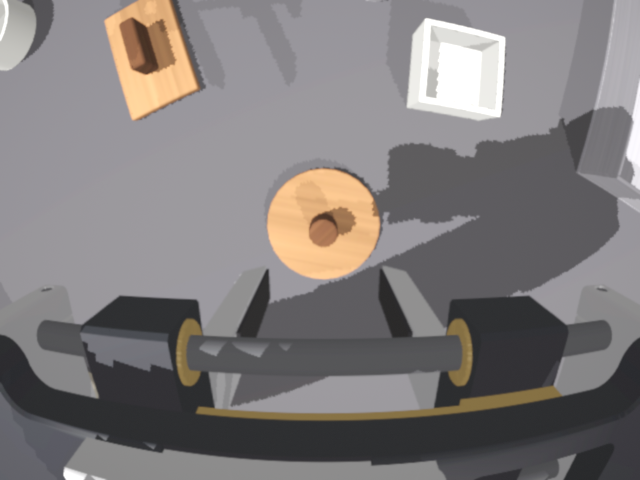

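```bash
python3 - <<'E'
from plan import *
s,_,_=st(); c=vision.camera("wrist"); 
print(castw(c,s,[[323,233]],.042), castw(c,s,[[268,222],[380,222],[323,169],[323,279]],.01))
E
```

```text
[[ 0.37101204 -0.30559683]] [[ 0.35812422 -0.25883383]
 [ 0.38992092 -0.3520965 ]
 [ 0.41734606 -0.28976841]
 [ 0.3238229  -0.32162432]]
```

Call:
arm_command:
  increments:
    - [[-0.001,0.02,0],0,0.6]
    - [[0,0.03,0],0,0.6]
    - [[0,0.03,0],0,0.6]
    - [[0,0.03,0],0,0.6]
    - [[0,0.02,0],0,0.6]
    - [[0,0.0055,0],0,0.6]
    - [[0,0,0],0,0.6]
    - [[0,0,0],0,0]
    - [[0,0,0],0,0]
    - [[0,0,0],0,0]

```text
time_s: 2.9
ee_pos: [0.3699, -0.3049, 0.0254]
orientation: [-0.339, 2.042, -2.043]
ft_force: [-0.6, 0.6, -0.3]
opening: 0.0297
```

```bash
python3 - <<'E'
from plan import *
s,p,R=st(); print(s["ft_force"])
plan([(.37,-.305,.15,None),(.467,.115,.15,-1),(.467,.115,.077,None)])
E
```

```text
[-0.58475036  0.6075741  -0.33356232]
t 2.90 p [ 0.3699 -0.3049  0.0254] yaw -71.1 tilt 0.05 q [ 0.62  0.72  0.02  2.13 -0.04  0.29 -0.57] open 0.030
-> (0.37, -0.305, 0.15, np.float64(-71.1)) n 3 twist/row -0.00
   [[-0.0000,-0.0415,0.0000],-0.00]
   x3
-> (0.467, 0.115, 0.15, np.float64(-1.0)) n 8 twist/row -8.76
   [[-0.0285,0.0000,-0.0457],-8.76]
   [[-0.0351,0.0000,-0.0409],-8.76]
   [[-0.0409,0.0000,-0.0350],-8.76]
   [[-0.0458,0.0000,-0.0284],-8.76]
   [[-0.0496,0.0000,-0.0211],-8.76]
   [[-0.0522,0.0000,-0.0133],-8.76]
   [[-0.0536,0.0000,-0.0052],-8.76]
   [[-0.0538,0.0000,0.0030],-8.76]
-> (0.467, 0.115, 0.077, np.float64(-1.0)) n 2 twist/row -0.00
   [[0.0000,0.0365,0.0000],-0.00]
   x2
```

Call:
arm_command:
  increments:
    - [[0,0,0],0,0]
    - [[0,0,0],0,0]
    - [[0,0,0],0,0]
    - [[0,-0.01,0],0,0]
    - [[0,-0.025,0],0,0]
    - [[0,-0.03,0],0,0]
    - [[0,-0.03,0],0,0]
    - [[0,-0.02,0],0,0]
    - [[0,-0.01,0],0,0]
    - [[0,0,0],0,0]

```text
time_s: 4.15
ee_pos: [0.3698, -0.3048, 0.1504]
orientation: [-0.339, 2.042, -2.043]
ft_force: [1.0, 1.1, -0.6]
opening: 0.0235
```

Call:
arm_command:
  increments:
    - [[-0.016,0,-0.026],0,0]
    - [[-0.022,0,-0.036],0,0]
    - [[-0.026,0,-0.042],0,0]
    - [[-0.028,0,-0.045],0,0]
    - [[-0.028,0,-0.045],0,0]
    - [[-0.028,0,-0.045],0,0]
    - [[-0.026,0,-0.042],0,0]
    - [[-0.023,0,-0.037],0,0]
    - [[-0.018,0,-0.028],0,0]
    - [[-0.012,0,-0.02],0,0]

```text
time_s: 5.4
ee_pos: [0.4654, 0.1168, 0.1488]
orientation: [-0.344, 2.042, -2.042]
ft_force: [0.3, -0.9, -1.3]
opening: 0.0235
```

```bash
python3 - <<'E'
from plan import *
plan([(.467,.115,.077,None)])
s,_,_=st(); c=vision.camera("wrist"); cv2.imwrite("pics/w2.png",c["pixels"][:,:,::-1])
E
```

```text
t 5.40 p [0.4654 0.1168 0.1488] yaw -71.0 tilt 0.11 q [-0.36  0.49  0.08  2.05 -0.07  0.6  -1.47] open 0.023
-> (0.467, 0.115, 0.077, np.float64(-71.0)) n 2 twist/row -0.00
   [[-0.0005,0.0359,0.0011],-0.00]
   x2
```

View pics/w2.png

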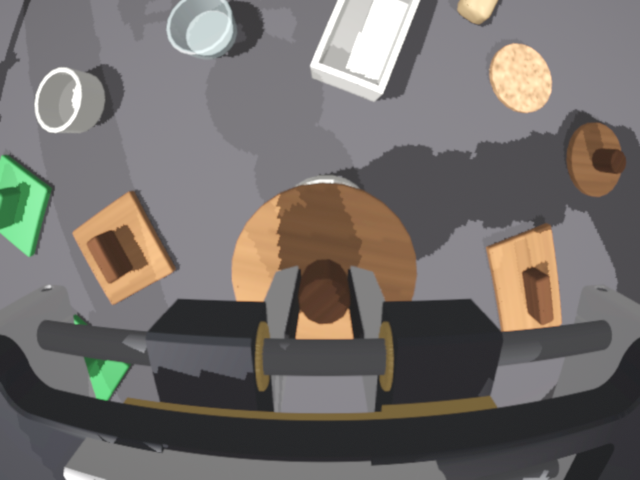

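Call:
arm_command:
  increments:
    - [[0,0,0],0,0]
    - [[0,0,0],0,0]
    - [[0,0.01,0],0,0]
    - [[0,0.015,0],0,0]
    - [[0,0.015,0],0,0]
    - [[0,0.015,0],0,0]
    - [[0,0.01,0],0,0]
    - [[0,0.006,0],0,0]
    - [[0,0,0],0,0]
    - [[0,0,0],0,0]

```text
time_s: 6.7
ee_pos: [0.4662, 0.1151, 0.0793]
orientation: [-0.339, 2.043, -2.042]
ft_force: [0.8, 0.6, -1.0]
opening: 0.0234
```

```bash
python3 - <<'E'
from plan import *
plan([(.467,.115,.0754,None)])
E
```

```text
t 6.70 p [0.4662 0.1151 0.0793] yaw -71.1 tilt 0.04 q [-0.34  0.62  0.06  2.11 -0.09  0.42 -1.45] open 0.023
-> (0.467, 0.115, 0.0754, np.float64(-71.1)) n 1 twist/row -0.00
   [[-0.0007,0.0039,0.0004],-0.00]
   x1
```

Call:
arm_command:
  increments:
    - [[0,0.002,0],0,0]
    - [[-0.001,0.002,0],0,0]
    - [[0,0,0],0,0]
    - [[0,0,0],0,0]
    - [[0,0,0],0,0.5]
    - [[0,0,0],0,0.5]
    - [[0,0,0],0,0.5]
    - [[0,-0.02,0],0,0.5]
    - [[0,-0.04,0],0,0.5]
    - [[0,-0.04,0],0,0.5]

```text
time_s: 7.95
ee_pos: [0.4665, 0.1153, 0.1758]
orientation: [-0.341, 2.043, -2.043]
ft_force: [-0.1, 0.1, -0.2]
opening: 0.0472
```

```bash
python3 - <<'E'
from plan import *
plan([(.624,-.121,.16,None),(.624,-.121,.025,None)])
s,_,_=st(); c=vision.camera("wrist"); cv2.imwrite("pics/w3.png",c["pixels"][:,:,::-1])
E
```

```text
t 7.95 p [0.4665 0.1153 0.1758] yaw -71.1 tilt 0.05 q [-0.37  0.45  0.09  2.02 -0.07  0.67 -1.47] open 0.047
-> (0.624, -0.121, 0.16, np.float64(-71.1)) n 5 twist/row -0.00
   [[-0.0145,0.0032,0.0549],-0.00]
   x5
-> (0.624, -0.121, 0.025, np.float64(-71.1)) n 3 twist/row -0.00
   [[0.0000,0.0450,0.0000],-0.00]
   x3
```

View pics/w3.png

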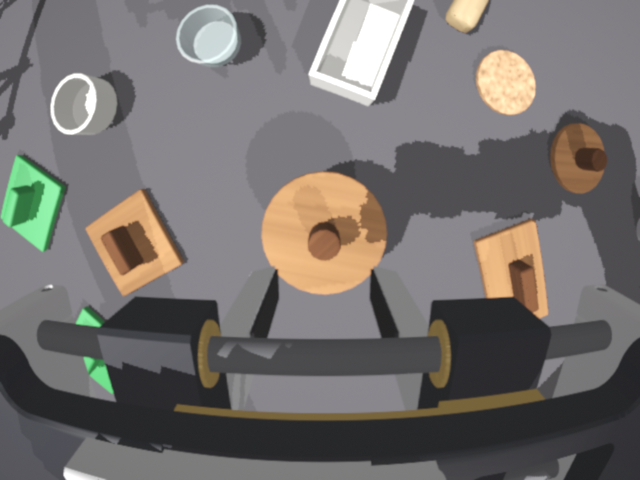

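Call:
arm_command:
  increments:
    - [[-0.006,0.002,0.022],0,0.6]
    - [[-0.009,0.002,0.034],0,0.6]
    - [[-0.011,0.002,0.042],0,0.6]
    - [[-0.012,0.002,0.045],0,0.6]
    - [[-0.012,0.002,0.045],0,0.6]
    - [[-0.01,0.002,0.038],0,0.6]
    - [[-0.007,0.002,0.028],0,0.6]
    - [[-0.0055,0.002,0.0205],0,0.6]
    - [[0,0,0],0,0.6]
    - [[0,0,0],0,0.6]

```text
time_s: 9.25
ee_pos: [0.6237, -0.1196, 0.1587]
orientation: [-0.342, 2.044, -2.041]
ft_force: [0.8, 0.8, -0.7]
opening: 0.0565
```

```bash
python3 - <<'E'
from plan import *
plan([(.624,-.121,.025,None)])
s,_,_=st(); c=vision.camera("wrist"); cv2.imwrite("pics/w4.png",c["pixels"][:,:,::-1])
p=c["pixels"];hsv=cv2.cvtColor(p,cv2.COLOR_RGB2HSV); m=((hsv[...,0]<22)&(hsv[...,1]>90)).astype(np.uint8)
n,l,stt,ce=cv2.connectedComponentsWithStats(m)
for k in range(1,n):
    if stt[k,4]>800: print(stt[k],ce[k],castw(c,s,[ce[k]],.01))
E
```

```text
t 9.25 p [ 0.6237 -0.1196  0.1587] yaw -71.1 tilt 0.08 q [ 0.1   0.67  0.08  1.62 -0.07  0.85 -1.04] open 0.056
-> (0.624, -0.121, 0.025, np.float64(-71.1)) n 3 twist/row -0.00
   [[0.0000,0.0446,0.0005],-0.00]
   x3
[ 576    0   64   50 1570] [618.21847134  15.9       ] [[ 0.96146057 -0.3491055 ]]
[ 612   79   28   86 1919] [627.21104742 120.11776967] [[ 0.84766224 -0.39160942]]
[ 282  183   87   84 5698] [324.86819937 224.37978238] [[ 0.62769578 -0.1196755 ]]
[  15  262   75   63 1775] [ 52.13915493 286.40788732] [[0.4634082  0.14847074]]
[ 176  312   38   74 1065] [188.42816901 347.93051643] [[ 0.46147367 -0.02925409]]
[447 319  26  67 936] [461.60576923 351.8707265 ] [[ 0.54815379 -0.29614975]]
[ 237  374   70   33 1684] [268.58907363 387.74821853] [[ 0.44605489 -0.12044663]]
[ 196  386  365   35 3037] [404.12545275 407.83602239] [[ 0.46506511 -0.26686807]]
```

View pics/w4.png

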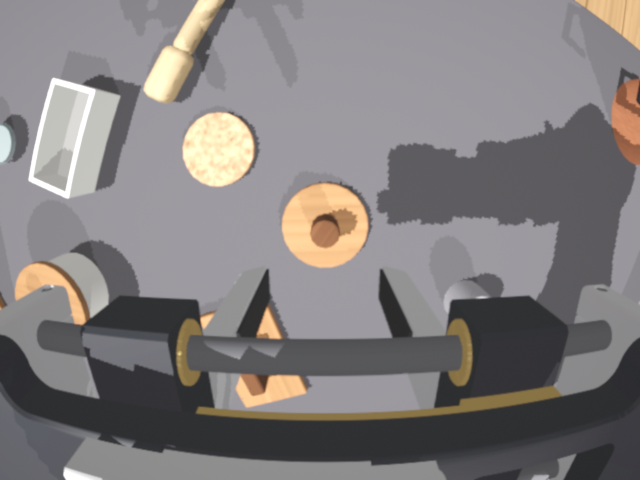

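Call:
arm_command:
  increments:
    - [[-0.002,0.02,0.001],0,0.6]
    - [[0,0.03,0],0,0.6]
    - [[0,0.03,0],0,0.6]
    - [[0,0.03,0],0,0.6]
    - [[0,0.018,0],0,0.6]
    - [[0,0.0055,0],0,0.6]
    - [[0,0,0],0,0.6]
    - [[0,0,0],0,0]
    - [[0,0,0],0,0]
    - [[0,0,0],0,0]

```text
time_s: 10.55
ee_pos: [0.6269, -0.1212, 0.0261]
orientation: [-0.339, 2.042, -2.043]
ft_force: [0.5, -0.1, -0.0]
opening: 0.0297
```

Call:
arm_command:
  increments:
    - [[0,0,0],0,0]
    - [[0,0,0],0,0]
    - [[0,0,0],0,0]
    - [[0,-0.01,0],0,0]
    - [[0,-0.025,0],0,0]
    - [[0,-0.04,0],0,0]
    - [[0,-0.04,0],0,0]
    - [[0,-0.02,0],0,0]
    - [[0,-0.01,0],0,0]
    - [[0,0,0],0,0]

```text
time_s: 11.8
ee_pos: [0.6266, -0.1213, 0.1707]
orientation: [-0.339, 2.042, -2.043]
ft_force: [-0.4, 0.2, -1.3]
opening: 0.0235
```

```bash
python3 - <<'E'
from plan import *
plan([(.507,.382,.16,None),(.507,.382,.068,None)])
E
```

```text
t 11.80 p [ 0.6266 -0.1213  0.1707] yaw -71.1 tilt 0.03 q [ 0.1   0.66  0.08  1.6  -0.06  0.88 -1.04] open 0.024
-> (0.507, 0.382, 0.16, np.float64(-71.1)) n 9 twist/row -0.00
   [[-0.0055,0.0012,-0.0572],-0.00]
   x9
-> (0.507, 0.382, 0.068, np.float64(-71.1)) n 2 twist/row -0.00
   [[0.0000,0.0460,0.0000],-0.00]
   x2
```

Call:
arm_command:
  increments:
    - [[-0.003,0,-0.025],0,0]
    - [[-0.004,0,-0.04],0,0]
    - [[-0.005,0,-0.05],0,0]
    - [[-0.006,0,-0.055],0,0]
    - [[-0.006,0,-0.055],0,0]
    - [[-0.006,0,-0.055],0,0]
    - [[-0.006,0,-0.055],0,0]
    - [[-0.005,0,-0.055],0,0]
    - [[-0.005,0,-0.05],0,0]
    - [[-0.004,0,-0.04],0,0]

```text
time_s: 13.05
ee_pos: [0.5166, 0.3512, 0.1689]
orientation: [-0.344, 2.042, -2.043]
ft_force: [-0.7, -0.4, -0.4]
opening: 0.0237
```

Call:
arm_command:
  increments:
    - [[0,0,-0.025],0,0]
    - [[0,0,-0.01],0,0]
    - [[0,0,0],0,0]
    - [[0,0,0],0,0]
    - [[0,0.01,0],0,0]
    - [[0,0.02,0],0,0]
    - [[0,0.02,0],0,0]
    - [[0,0.01,0],0,0]
    - [[0,0,0],0,0]
    - [[0,0,0],0,0]

```text
time_s: 14.3
ee_pos: [0.5076, 0.3824, 0.1111]
orientation: [-0.338, 2.043, -2.042]
ft_force: [-0.8, 0.8, 0.0]
opening: 0.0235
```

```bash
python3 - <<'E'
from plan import *
plan([(.507,.382,.0662,None)])
s,_,_=st(); c=vision.camera("wrist"); cv2.imwrite("pics/w5.png",c["pixels"][:,:,::-1])
E
```

```text
t 14.30 p [0.5076 0.3824 0.1111] yaw -71.1 tilt 0.07 q [-0.75  0.73  0.1   1.66 -0.1   0.76 -1.84] open 0.024
-> (0.507, 0.382, 0.0662, np.float64(-71.1)) n 1 twist/row -0.00
   [[0.0007,0.0449,0.0002],-0.00]
   x1
```

View pics/w5.png

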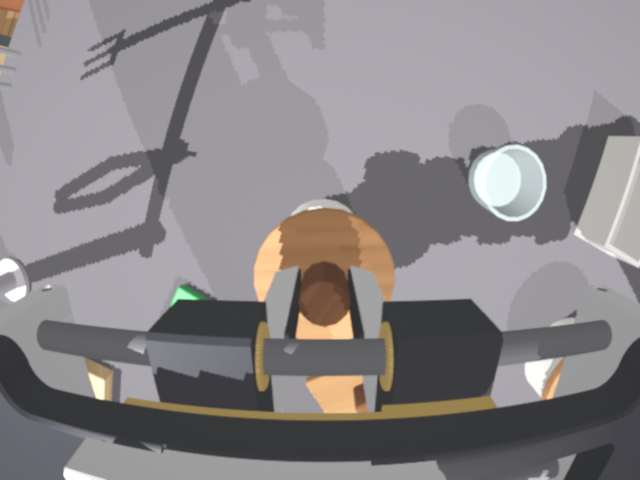

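Call:
arm_command:
  increments:
    - [[0,0.015,0],0,0]
    - [[0,0.015,0],0,0]
    - [[0,0.008,0],0,0]
    - [[0,0.004,0],0,0]
    - [[0,0.003,0],0,0]
    - [[0,0,0],0,0]
    - [[0,0,0],0,0]
    - [[0,0,0],0,0.5]
    - [[0,0,0],0,0.5]
    - [[0,0,0],0,0.5]

```text
time_s: 15.6
ee_pos: [0.5071, 0.3823, 0.0654]
orientation: [-0.34, 2.043, -2.043]
ft_force: [0.0, -0.3, 0.3]
opening: 0.0464
```

Call:
arm_command:
  increments:
    - [[0,0,0],0,0.5]
    - [[0,-0.01,0],0,0.5]
    - [[0,-0.03,0],0,0.5]
    - [[0,-0.03,0],0,0.5]
    - [[0,-0.03,0],0,0.5]
    - [[0,-0.02,0],0,0.5]
    - [[0,0,0],0,0.5]
    - [[0,0,0],0,0.5]
    - [[0,0,0],0,0.5]
    - [[0,0,0],0,0.5]

```text
time_s: 16.85
ee_pos: [0.5067, 0.382, 0.1846]
orientation: [-0.341, 2.043, -2.044]
ft_force: [0.4, 0.0, -0.1]
opening: 0.0466
```

```bash
python3 - <<'E'
from plan import *
plan([(.474,-.097,.17,-51.4),(.382,.2935,.17,-44)])
plan([(.382,.2935,.17,-44)])
s,_,_=st(); c=vision.camera("wrist"); cv2.imwrite("pics/w6.png",c["pixels"][:,:,::-1])
E
```

```text
t 16.85 p [0.5067 0.382  0.1846] yaw -71.1 tilt 0.09 q [-0.76  0.64  0.12  1.6  -0.09  0.91 -1.85] open 0.047
-> (0.474, -0.097, 0.17, np.float64(-51.4)) n 9 twist/row -2.19
   [[0.0207,0.0016,0.0492],-2.19]
   [[0.0225,0.0016,0.0483],-2.19]
   [[0.0244,0.0016,0.0475],-2.19]
   [[0.0262,0.0016,0.0465],-2.19]
   [[0.0279,0.0016,0.0455],-2.19]
   [[0.0296,0.0016,0.0444],-2.19]
   [[0.0313,0.0016,0.0432],-2.19]
   [[0.0329,0.0016,0.0420],-2.19]
   [[0.0345,0.0016,0.0407],-2.19]
-> (0.382, 0.2935, 0.17, np.float64(-44.0)) n 7 twist/row -1.06
   [[-0.0245,0.0000,-0.0518],-1.06]
   [[-0.0255,0.0000,-0.0513],-1.06]
   [[-0.0264,0.0000,-0.0509],-1.06]
   [[-0.0274,0.0000,-0.0504],-1.06]
   [[-0.0283,0.0000,-0.0498],-1.06]
   [[-0.0292,0.0000,-0.0493],-1.06]
   [[-0.0301,0.0000,-0.0488],-1.06]
t 16.85 p [0.5067 0.382  0.1846] yaw -71.1 tilt 0.09 q [-0.76  0.64  0.12  1.6  -0.09  0.91 -1.85] open 0.047
-> (0.382, 0.2935, 0.17, np.float64(-44.0)) n 3 twist/row -9.04
   [[0.0489,0.0049,0.0144],-9.04]
   [[0.0505,0.0049,0.0066],-9.04]
   [[0.0510,0.0049,-0.0014],-9.04]
```

View pics/w6.png

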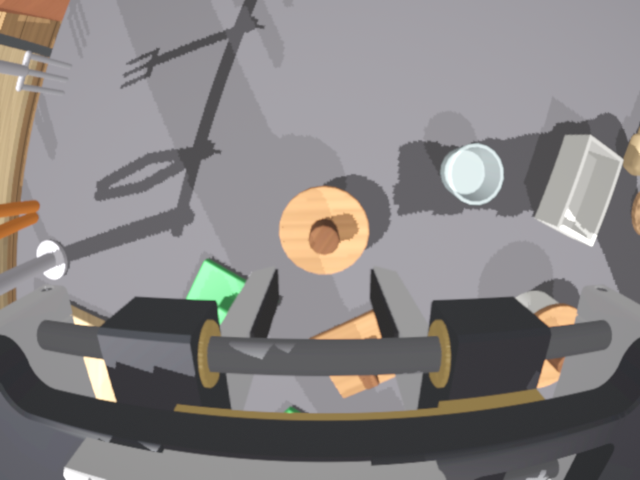

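Call:
arm_command:
  increments:
    - [[0.02,0.003,0.006],0,0.6]
    - [[0.035,0.003,0.01],0,0.6]
    - [[0.04,0.003,0.012],0,0.6]
    - [[0.033,0.003,0.01],0,0.6]
    - [[0.019,0.003,0.005],0,0.6]
    - [[0,0,0],-8,0.6]
    - [[0,0,0],-9,0.6]
    - [[0,0,0],-7,0.6]
    - [[0,0,0],-3,0.6]
    - [[0,0,0],0,0.6]

```text
time_s: 18.15
ee_pos: [0.382, 0.2939, 0.1704]
orientation: [-0.74, 1.75, -1.75]
ft_force: [0.1, -0.6, -0.3]
opening: 0.0563
```

```bash
python3 - <<'E'
from plan import *
plan([(.382,.2935,.0255,-44)])
s,_,_=st(); c=vision.camera("wrist"); cv2.imwrite("pics/w7.png",c["pixels"][:,:,::-1])
p=c["pixels"];hsv=cv2.cvtColor(p,cv2.COLOR_RGB2HSV); m=((hsv[...,0]<22)&(hsv[...,1]>90)).astype(np.uint8)
m[300:]=0
cs,_=cv2.findContours(m,cv2.RETR_EXTERNAL,cv2.CHAIN_APPROX_NONE)
for k in cs:
    if cv2.contourArea(k)>800:
        w=(castw(c,s,k[:,0],.01)*1000).astype(np.float32); print(cv2.minAreaRect(w))
E
```

```text
t 18.15 p [0.382  0.2939 0.1704] yaw -44.2 tilt 0.01 q [-0.7   0.46 -0.02  2.02  0.02  0.66 -1.5 ] open 0.056
-> (0.382, 0.2935, 0.0255, np.float64(-44.0)) n 3 twist/row -0.05
   [[0.0001,0.0483,0.0001],-0.05]
   [[0.0001,0.0483,0.0001],-0.05]
   [[0.0001,0.0483,0.0001],-0.05]
((501.7679443359375, 101.32965850830078), (46.495948791503906, 117.0185775756836), 40.831520080566406)
((383.9725646972656, 296.61407470703125), (84.95452880859375, 85.95966339111328), 45.83274841308594)
((215.07176208496094, 562.1612548828125), (303.8528137207031, 144.2386016845703), 31.70115852355957)
((517.5639038085938, 386.74542236328125), (85.95856475830078, 85.05229187011719), 46.06855010986328)
```

View pics/w7.png

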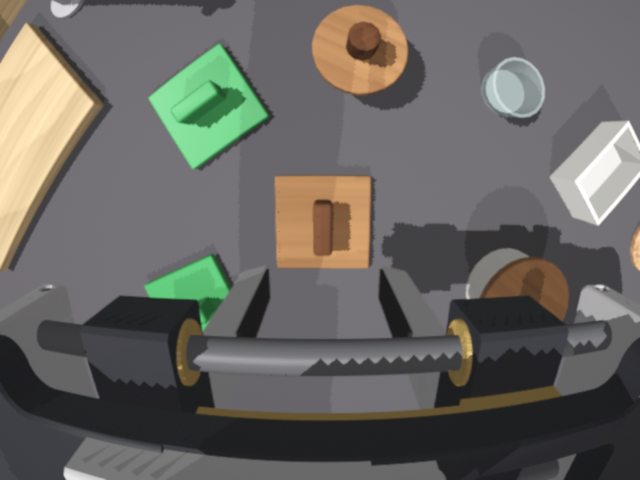

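Call:
arm_command:
  increments:
    - [[-0.002,0.02,0],0,0.6]
    - [[0,0.035,0],0,0.6]
    - [[0,0.035,0],0,0.6]
    - [[0,0.03,0],0,0.6]
    - [[0,0.018,0],0,0.6]
    - [[0,0.0065,0],0,0.6]
    - [[0,0,0],0,0]
    - [[0,0,0],0,0]
    - [[0,0,0],0,0]
    - [[0,0,0],0,0]

```text
time_s: 19.45
ee_pos: [0.3836, 0.2956, 0.0265]
orientation: [-0.74, 1.75, -1.749]
ft_force: [0.1, 0.3, -0.3]
opening: 0.02
```

Call:
arm_command:
  increments:
    - [[0,0,0],0,0]
    - [[0,0,0],0,0]
    - [[0,0,0],0,0]
    - [[0,-0.01,0],0,0]
    - [[0,-0.025,0],0,0]
    - [[0,-0.04,0],0,0]
    - [[0,-0.04,0],0,0]
    - [[0,-0.02,0],0,0]
    - [[0,-0.01,0],0,0]
    - [[0,0,0],0,0]

```text
time_s: 20.7
ee_pos: [0.3834, 0.2954, 0.1713]
orientation: [-0.74, 1.75, -1.749]
ft_force: [0.1, 0.3, -1.1]
opening: 0.0159
```

```bash
python3 - <<'E'
from plan import *
plan([(.534,-.368,.17,-77),(.534,-.368,.071,None)])
E
```

```text
t 20.70 p [0.3834 0.2954 0.1713] yaw -44.1 tilt 0.04 q [-0.7   0.46 -0.03  2.02  0.02  0.66 -1.5 ] open 0.016
-> (0.534, -0.368, 0.17, np.float64(-77.0)) n 12 twist/row 2.74
   [[0.0310,0.0001,0.0475],2.74]
   [[0.0287,0.0001,0.0489],2.74]
   [[0.0263,0.0001,0.0502],2.74]
   [[0.0238,0.0001,0.0514],2.74]
   [[0.0214,0.0001,0.0525],2.74]
   [[0.0188,0.0001,0.0535],2.74]
   [[0.0162,0.0001,0.0543],2.74]
   [[0.0136,0.0001,0.0550],2.74]
   [[0.0110,0.0001,0.0556],2.74]
   [[0.0083,0.0001,0.0561],2.74]
   [[0.0056,0.0001,0.0564],2.74]
   [[0.0029,0.0001,0.0566],2.74]
-> (0.534, -0.368, 0.071, np.float64(-77.0)) n 2 twist/row -0.00
   [[0.0000,0.0495,0.0000],-0.00]
   x2
```

Call:
arm_command:
  increments:
    - [[0.013,0,0.02],0,0]
    - [[0.022,0,0.034],0,0]
    - [[0.032,0,0.049],0,0]
    - [[0.032,0,0.049],0,0]
    - [[0.032,0,0.049],0,0]
    - [[0.032,0,0.049],0,0]
    - [[0.032,0,0.049],0,0]
    - [[0.032,0,0.049],0,0]
    - [[0.032,0,0.049],0,0]
    - [[0.032,0,0.049],0,0]

```text
time_s: 21.95
ee_pos: [0.5005, -0.2254, 0.1695]
orientation: [-0.743, 1.752, -1.748]
ft_force: [1.5, -0.2, -0.9]
opening: 0.0158
```

Call:
arm_command:
  increments:
    - [[0.032,0,0.049],0,0]
    - [[0.026,0,0.04],0,0]
    - [[0.015,0,0.024],0,0]
    - [[0.007,0,0.011],0,0]
    - [[0,0,0],5,0]
    - [[0,0,0],9,0]
    - [[0,0,0],9,0]
    - [[0,0,0],7,0]
    - [[0,0,0],3,0]
    - [[0,0,0],0,0]

```text
time_s: 23.2
ee_pos: [0.5343, -0.366, 0.1701]
orientation: [-0.241, 2.103, -2.1]
ft_force: [0.7, 0.1, -1.9]
opening: 0.0161
```

```bash
python3 - <<'E'
from plan import *
plan([(.534,-.368,.073,-77)])
s,_,_=st(); c=vision.camera("wrist"); cv2.imwrite("pics/w8.png",c["pixels"][:,:,::-1])
c=vision.camera("top"); cv2.imwrite("pics/t8.png",c["pixels"][:,:,::-1])
E
```

```text
t 23.20 p [ 0.5343 -0.366   0.1701] yaw -77.0 tilt 0.12 q [ 0.48  0.68  0.13  1.57 -0.1   0.9  -0.7 ] open 0.016
-> (0.534, -0.368, 0.073, np.float64(-77.0)) n 2 twist/row 0.01
   [[0.0004,0.0486,0.0010],0.01]
   [[0.0004,0.0486,0.0010],0.01]
```

View pics/w8.png

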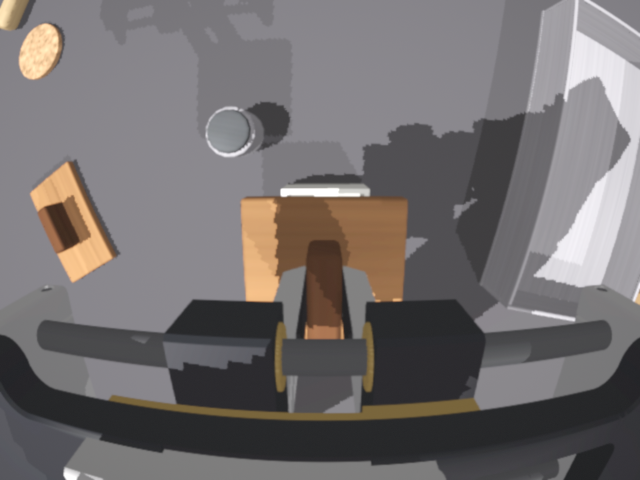

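View pics/t8.png

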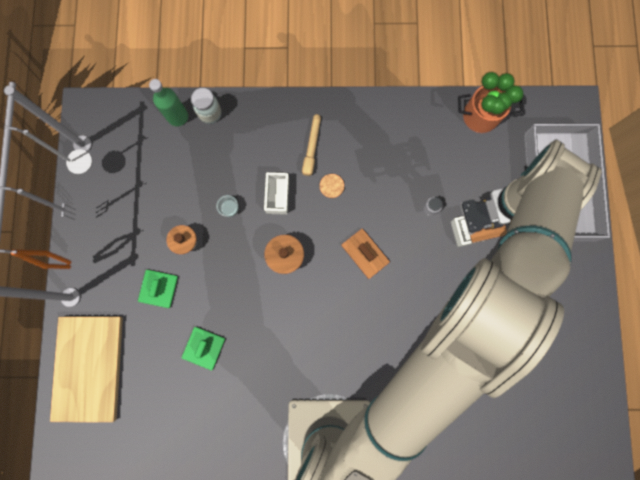

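Call:
arm_command:
  increments:
    - [[0,0.01,0.001],0,0]
    - [[0,0.02,0.001],0,0]
    - [[0,0.025,0],0,0]
    - [[0,0.02,0],0,0]
    - [[0,0.012,0],0,0]
    - [[0,0.006,0],0,0]
    - [[0,0,0],0,0]
    - [[0,0,0],0,0]
    - [[0,0,0],0,0]
    - [[0,0,0],0,0]

```text
time_s: 24.55
ee_pos: [0.5351, -0.3698, 0.0784]
orientation: [-0.237, 2.102, -2.103]
ft_force: [-0.3, 0.2, 0.6]
opening: 0.0158
```

```bash
python3 - <<'E'
from plan import *
plan([(.534,-.368,.0715,-77)])
s,_,_=st(); c=vision.camera("wrist"); cv2.imwrite("pics/w9.png",c["pixels"][:,:,::-1])
E
```

```text
t 24.55 p [ 0.5351 -0.3698  0.0784] yaw -77.1 tilt 0.05 q [ 0.5   0.79  0.11  1.63 -0.12  0.72 -0.68] open 0.016
-> (0.534, -0.368, 0.0715, np.float64(-77.0)) n 1 twist/row -0.10
   [[0.0007,0.0069,-0.0020],-0.10]
```

View pics/w9.png

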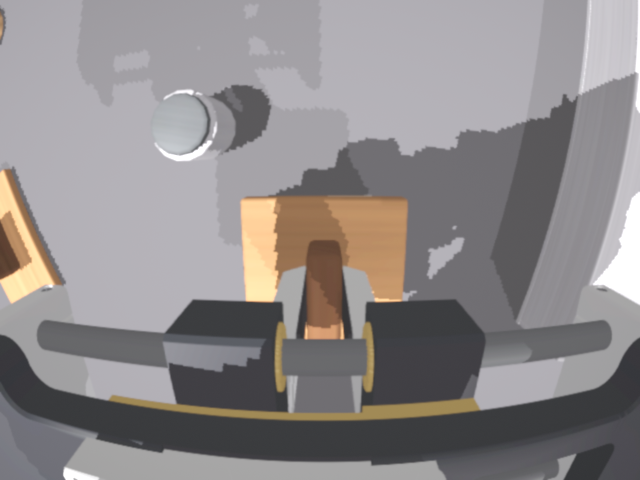

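Call:
arm_command:
  increments:
    - [[0.001,0.003,-0.002],0,0]
    - [[0,0.003,0],0,0]
    - [[0,0.001,0],0,0]
    - [[0,0,0],0,0]
    - [[0,0,0],0,0]
    - [[0,0,0],0,0.4]
    - [[0,0,0],0,0.4]
    - [[0,0,0],0,0.4]
    - [[0,0,0],0,0.4]
    - [[0,-0.01,0],0,0.4]

```text
time_s: 25.85
ee_pos: [0.5329, -0.3675, 0.0806]
orientation: [-0.239, 2.104, -2.102]
ft_force: [-0.7, -0.1, -0.2]
opening: 0.0376
```

Call:
arm_command:
  increments:
    - [[0,-0.025,0],0,0.5]
    - [[0,-0.035,0],0,0.5]
    - [[0,-0.03,0],0,0.5]
    - [[0,0,0],0,0.6]
    - [[0,0,0],-8,0.6]
    - [[0,0,0],-9,0.6]
    - [[0,0,0],-6,0.6]
    - [[0,0,0],-3,0.6]
    - [[0,0,0],0,0.6]
    - [[0,0,0],0,0.6]

```text
time_s: 27.1
ee_pos: [0.5331, -0.3677, 0.1705]
orientation: [-0.646, 1.831, -1.829]
ft_force: [0.2, -0.7, 0.0]
opening: 0.0565
```

```bash
python3 - <<'E'
from plan import *
plan([(.474,-.097,.17,None)])
s,_,_=st(); c=vision.camera("wrist"); cv2.imwrite("pics/w10.png",c["pixels"][:,:,::-1])
E
```

```text
t 27.10 p [ 0.5331 -0.3677  0.1705] yaw -51.2 tilt 0.05 q [ 0.56  0.67  0.    1.57 -0.    0.9  -0.33] open 0.056
-> (0.474, -0.097, 0.17, np.float64(-51.2)) n 5 twist/row -0.00
   [[-0.0248,0.0001,-0.0496],-0.00]
   x5
```

View pics/w10.png

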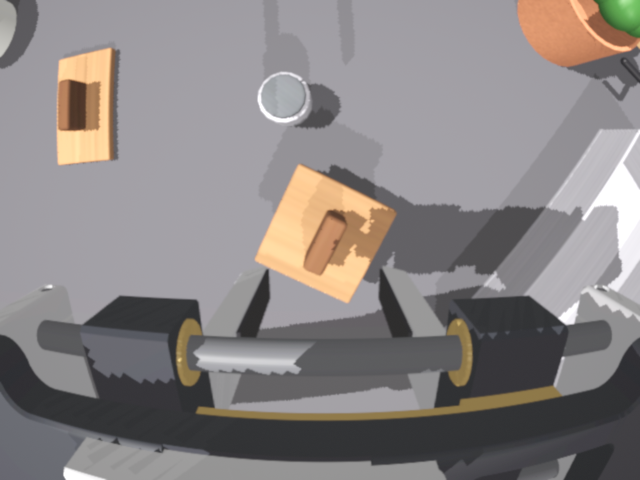

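Call:
arm_command:
  increments:
    - [[-0.01,0,-0.02],0,0.6]
    - [[-0.016,0,-0.032],0,0.6]
    - [[-0.02,0,-0.04],0,0.6]
    - [[-0.022,0,-0.044],0,0.6]
    - [[-0.022,0,-0.044],0,0.6]
    - [[-0.018,0,-0.036],0,0.6]
    - [[-0.01,0,-0.02],0,0.6]
    - [[-0.006,0,-0.012],0,0.6]
    - [[0,0,0],0,0.6]
    - [[0,0,0],0,0.6]

```text
time_s: 28.4
ee_pos: [0.4745, -0.0982, 0.171]
orientation: [-0.644, 1.829, -1.831]
ft_force: [0.1, -0.1, 0.5]
opening: 0.0563
```

```bash
python3 - <<'E'
from plan import *
plan([(.474,-.097,.0255,-51.4)])
s,_,_=st(); c=vision.camera("wrist"); cv2.imwrite("pics/w11.png",c["pixels"][:,:,::-1])
p=c["pixels"];hsv=cv2.cvtColor(p,cv2.COLOR_RGB2HSV); m=((hsv[...,0]<22)&(hsv[...,1]>90)).astype(np.uint8)
m[300:]=0
cs,_=cv2.findContours(m,cv2.RETR_EXTERNAL,cv2.CHAIN_APPROX_NONE)
for k in cs:
    if cv2.contourArea(k)>800:
        w=(castw(c,s,k[:,0],.01)*1000).astype(np.float32); print(cv2.minAreaRect(w))
E
```

```text
t 28.40 p [ 0.4745 -0.0982  0.171 ] yaw -51.2 tilt 0.05 q [ 0.14  0.46  0.01  2.02 -0.    0.66 -0.74] open 0.056
-> (0.474, -0.097, 0.0255, np.float64(-51.4)) n 3 twist/row 0.07
   [[-0.0001,0.0485,-0.0004],0.07]
   [[-0.0001,0.0485,-0.0004],0.07]
   [[-0.0001,0.0485,-0.0004],0.07]
((477.0205078125, -95.78866577148438), (114.81999969482422, 71.52501678466797), 38.52503967285156)
((458.76202392578125, 143.8535919189453), (116.30033874511719, 116.88631439208984), 40.42753982543945)
```

View pics/w11.png

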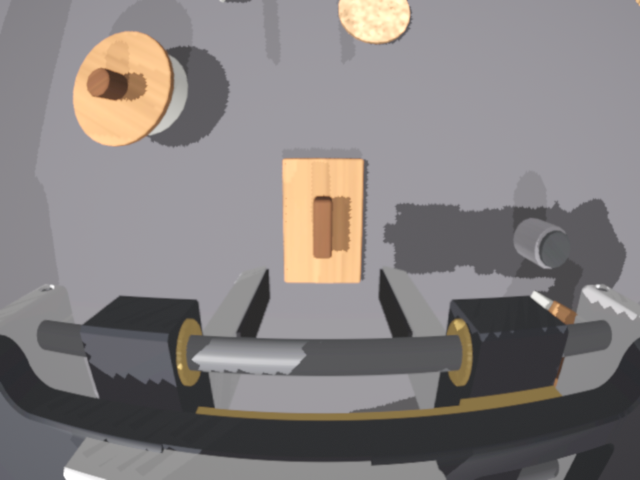

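Call:
arm_command:
  increments:
    - [[-0.002,0.02,-0.001],0,0.6]
    - [[0,0.035,0],0,0.6]
    - [[0,0.035,0],0,0.6]
    - [[0,0.03,0],0,0.6]
    - [[0,0.018,0],0,0.6]
    - [[0,0.0075,0],0,0.6]
    - [[0,0,0],0,0]
    - [[0,0,0],0,0]
    - [[0,0,0],0,0]
    - [[0,0,0],0,0]

```text
time_s: 29.7
ee_pos: [0.4755, -0.095, 0.026]
orientation: [-0.645, 1.828, -1.829]
ft_force: [-0.0, -0.4, -0.4]
opening: 0.0199
```

Call:
arm_command:
  increments:
    - [[0,0,0],0,0]
    - [[0,0,0],0,0]
    - [[0,0,0],0,0]
    - [[0,-0.01,0],0,0]
    - [[0,-0.025,0],0,0]
    - [[0,-0.04,0],0,0]
    - [[0,-0.04,0],0,0]
    - [[0,-0.02,0],0,0]
    - [[0,-0.01,0],0,0]
    - [[0,0,0],0,0]

```text
time_s: 30.95
ee_pos: [0.4751, -0.0949, 0.1707]
orientation: [-0.646, 1.829, -1.829]
ft_force: [-0.5, -0.5, -1.8]
opening: 0.016
```

```bash
python3 - <<'E'
from plan import *
plan([(.6315,.136,.17,None),(.6315,.136,.17,-93)])
E
```

```text
t 30.95 p [ 0.4751 -0.0949  0.1707] yaw -51.1 tilt 0.02 q [ 0.13  0.46  0.01  2.02 -0.    0.66 -0.75] open 0.016
-> (0.6315, 0.136, 0.17, np.float64(-51.1)) n 5 twist/row -0.00
   [[-0.0534,0.0001,-0.0163],-0.00]
   x5
-> (0.6315, 0.136, 0.17, np.float64(-93.0)) n 5 twist/row 8.38
   [[0.0000,0.0000,0.0000],8.38]
   [[0.0000,0.0000,0.0000],8.38]
   [[0.0000,0.0000,0.0000],8.38]
   [[0.0000,0.0000,0.0000],8.38]
   [[0.0000,0.0000,0.0000],8.38]
```

Call:
arm_command:
  increments:
    - [[-0.02,0,-0.006],0,0]
    - [[-0.035,0,-0.011],0,0]
    - [[-0.048,0,-0.015],0,0]
    - [[-0.05,0,-0.015],0,0]
    - [[-0.05,0,-0.015],0,0]
    - [[-0.035,0,-0.011],0,0]
    - [[-0.02,0,-0.006],0,0]
    - [[-0.009,0,-0.003],0,0]
    - [[0,0,0],4,0]
    - [[0,0,0],7,0]

```text
time_s: 32.2
ee_pos: [0.6305, 0.1353, 0.1693]
orientation: [-0.483, 1.953, -1.954]
ft_force: [0.3, -0.4, -0.8]
opening: 0.0155
```

Call:
arm_command:
  increments:
    - [[0,0,0],9,0]
    - [[0,0,0],9,0]
    - [[0,0,0],8,0]
    - [[0,0,0],4,0]
    - [[0,0,0],1,0]
    - [[0,0.01,0],0,0]
    - [[0,0.01,0],0,0]
    - [[0,0.01,0],0,0]
    - [[0,0,0],0,0]
    - [[0,0,0],0,0]

```text
time_s: 33.45
ee_pos: [0.6316, 0.1365, 0.1405]
orientation: [-0.06, -2.194, 2.194]
ft_force: [-0.0, -0.3, -1.8]
opening: 0.0159
```

```bash
python3 - <<'E'
from plan import *
plan([(.6315,.136,.075,-93)])
s,_,_=st(); c=vision.camera("wrist"); cv2.imwrite("pics/w12.png",c["pixels"][:,:,::-1])
E
```

```text
t 33.45 p [0.6316 0.1365 0.1405] yaw -93.1 tilt 0.01 q [-0.38  0.72  0.22  1.61 -0.19  0.84 -1.71] open 0.016
-> (0.6315, 0.136, 0.075, np.float64(-93.0)) n 2 twist/row -0.05
   [[0.0001,0.0328,0.0002],-0.05]
   [[0.0001,0.0328,0.0002],-0.05]
```

View pics/w12.png

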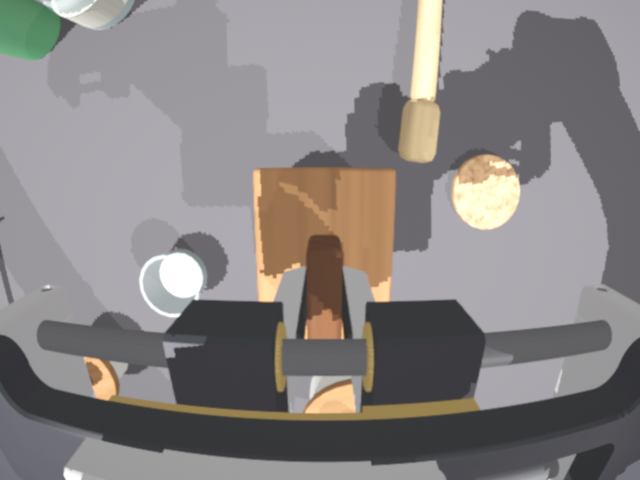

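Call:
arm_command:
  increments:
    - [[0,0.015,0],0,0]
    - [[0,0.02,0],0,0]
    - [[0,0.015,0],0,0]
    - [[0,0.01,0],0,0]
    - [[0,0.005,0],0,0]
    - [[0,0,0],0,0]
    - [[0,0,0],0,0]
    - [[0,0.002,0],0,0]
    - [[0,0.002,0],0,0]
    - [[0,0,0],0,0]

```text
time_s: 34.75
ee_pos: [0.6313, 0.1365, 0.0713]
orientation: [-0.059, -2.194, 2.194]
ft_force: [0.8, 0.4, -1.4]
opening: 0.0162
```

```bash
python3 - <<'E'
from plan import *
plan([(.6315,.136,.071,-93)])
s,_,_=st(); print(s["ft_force"]); c=vision.camera("scene"); cv2.imwrite("pics/s13.png",cv2.resize(c["pixels"][200:360,220:480,::-1],None,fx=3,fy=3))
E
```

```text
t 34.75 p [0.6313 0.1365 0.0713] yaw -93.1 tilt 0.02 q [-0.37  0.8   0.19  1.65 -0.21  0.71 -1.7 ] open 0.016
-> (0.6315, 0.136, 0.071, np.float64(-93.0)) n 1 twist/row -0.10
   [[-0.0002,0.0003,0.0005],-0.10]
[ 0.84425156  0.39011198 -1.41419782]
```

View pics/s13.png

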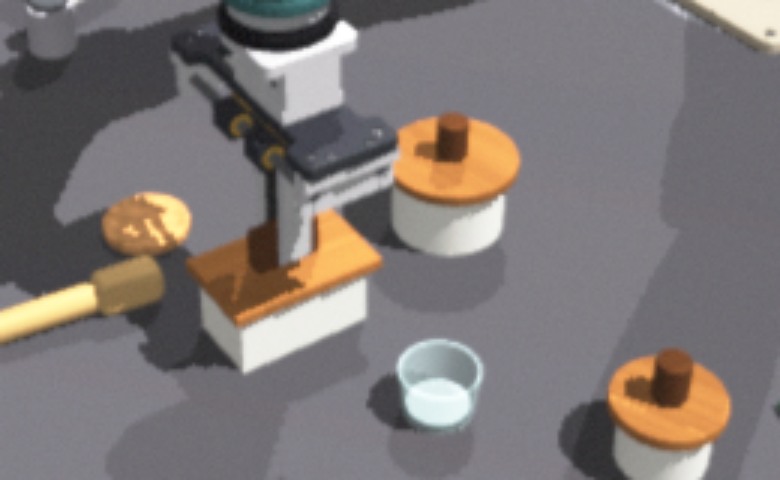

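Call:
arm_command:
  increments:
    - [[0,0.001,0],0,0]
    - [[0,0,0],0,0]
    - [[0,0,0],0,0.4]
    - [[0,0,0],0,0.4]
    - [[0,0,0],0,0.4]
    - [[0,0,0],0,0.4]
    - [[0,-0.01,0],0,0.4]
    - [[0,-0.03,0],0,0.4]
    - [[0,-0.04,0],0,0.4]
    - [[0,-0.04,0],0,0.4]

```text
time_s: 36.05
ee_pos: [0.6315, 0.1364, 0.1923]
orientation: [-0.06, -2.194, 2.194]
ft_force: [0.6, -0.6, -0.0]
opening: 0.037
```

Call:
arm_command:
  increments:
    - [[0,-0.02,0.02],0,0.4]
    - [[0,-0.02,0.04],0,0.4]
    - [[0.02,0,0.05],0,0.4]
    - [[0.02,0,0.05],0,0.4]
    - [[0.03,0,0.05],0,0.4]
    - [[0.03,0,0.05],0,0.4]
    - [[0.03,0,0.05],0,0.4]
    - [[0.02,0,0.03],0,0.4]
    - [[0,0,0.015],0,0.4]
    - [[0,0,0],0,0.4]

```text
time_s: 37.3
ee_pos: [0.4628, -0.2109, 0.2305]
orientation: [-0.062, -2.193, 2.194]
ft_force: [0.8, 0.5, -0.5]
opening: 0.0376
```

```bash
python3 - <<'E'
from plan import *
plan([])
c=vision.camera("top"); cv2.imwrite("pics/t14.png",c["pixels"][:,:,::-1]); p=c["pixels"]; hsv=cv2.cvtColor(p,cv2.COLOR_RGB2HSV)
wood=((hsv[...,0]<22)&(hsv[...,1]>90)).astype(np.uint8)
for n,(x,y,z) in dict(big=(.467,.115,.06),small=(.507,.382,.05),sq=(.534,-.368,.055),obl=(.632,.136,.055)).items():
    q=c["R"]@np.array([x,y,z])+c["t"]; u,v=(c["intrinsics"]@q)[:2]/q[2]; u,v=int(u),int(v)
    m=np.zeros_like(wood); m[v-32:v+32,u-32:u+32]=wood[v-32:v+32,u-32:u+32]
    k=max(cv2.findContours(m,cv2.RETR_EXTERNAL,cv2.CHAIN_APPROX_NONE)[0],key=cv2.contourArea)
    w=(cast(c,k[:,0],z)*1000).astype(np.float32)
    r=cv2.minAreaRect(w); print(n,np.round(r[0],1),np.round(r[1],1),round(r[2],1),"dish",x,y)
print("ram",c["pixels"][205,227])
c=vision.camera("scene"); cv2.imwrite("pics/s14.png",c["pixels"][:,:,::-1])
E
```

```text
t 37.30 p [ 0.4628 -0.2109  0.2305] yaw -93.2 tilt 0.03 q [ 0.18  0.42  0.27  1.89 -0.14  0.85 -1.1 ] open 0.038
big [465.5 113.9] [99.2 97.1] 90.0 dish 0.467 0.115
small [505.8 379.2] [77.7 73. ] 90.0 dish 0.507 0.382Traceback (most recent call last):
  File "<stdin>", line 8, in <module>
ValueError: max() iterable argument is empty
```

View pics/t14.png

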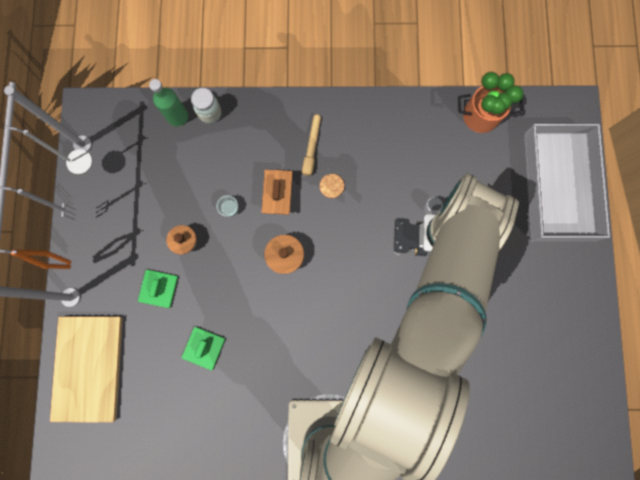

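Call:
arm_command:
  increments:
    - [[0,0,-0.02],0,0.4]
    - [[0.01,0,-0.03],0,0.4]
    - [[0.01,0,-0.04],0,0.4]
    - [[0.01,0,-0.04],0,0.4]
    - [[0.01,0,-0.03],0,0.4]
    - [[0,0,-0.02],0,0.4]
    - [[0,0,-0.01],0,0.4]
    - [[0,0,0],0,0.4]
    - [[0,0,0],0,0.4]
    - [[0,0,0],0,0.4]

```text
time_s: 38.6
ee_pos: [0.4328, -0.0188, 0.2305]
orientation: [-0.061, -2.193, 2.193]
ft_force: [-0.3, -1.0, -0.8]
opening: 0.0377
```

```bash
python3 - <<'E'
from plan import *
plan([])
c2=vision.camera("scene"); cv2.imwrite("pics/s15.png",c2["pixels"][:,:,::-1])
c=vision.camera("top"); cv2.imwrite("pics/t15.png",c["pixels"][:,:,::-1]); p=c["pixels"]; hsv=cv2.cvtColor(p,cv2.COLOR_RGB2HSV)
wood=((hsv[...,0]<22)&(hsv[...,1]>90)).astype(np.uint8)
for n,(x,y,z) in dict(big=(.467,.115,.06),small=(.507,.382,.05),sq=(.534,-.368,.055),obl=(.632,.136,.055)).items():
    q=c["R"]@np.array([x,y,z])+c["t"]; u,v=(c["intrinsics"]@q)[:2]/q[2]; u,v=int(u),int(v)
    m=np.zeros_like(wood); m[v-32:v+32,u-32:u+32]=wood[v-32:v+32,u-32:u+32]
    k=max(cv2.findContours(m,cv2.RETR_EXTERNAL,cv2.CHAIN_APPROX_NONE)[0],key=cv2.contourArea,default=None)
    if k is None: print(n,"hidden");continue
    w=(cast(c,k[:,0],z)*1000).astype(np.float32)
    r=cv2.minAreaRect(w); print(n,np.round(r[0],1),np.round(r[1],1),round(r[2],1),"dish",x,y)
E
```

```text
t 38.60 p [ 0.4328 -0.0188  0.2305] yaw -93.2 tilt 0.02 q [-0.21  0.31  0.24  2.08 -0.11  0.77 -1.53] open 0.038
big [465.9 122.2] [82.8 97.9] 88.3 dish 0.467 0.115
small [505.8 378. ] [73.6 75. ] 2.1 dish 0.507 0.382
sq [ 531.6 -369.9] [88.9 88.5] 12.7 dish 0.534 -0.368
obl [629.6 133.5] [ 74.3 117.5] 86.7 dish 0.632 0.136
```

View pics/t15.png

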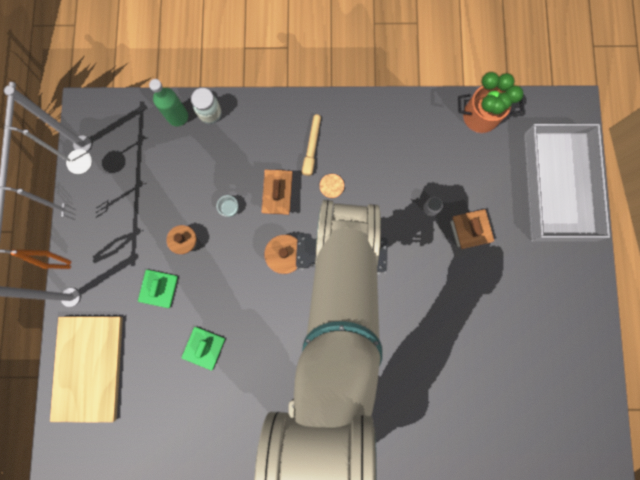

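View pics/s15.png

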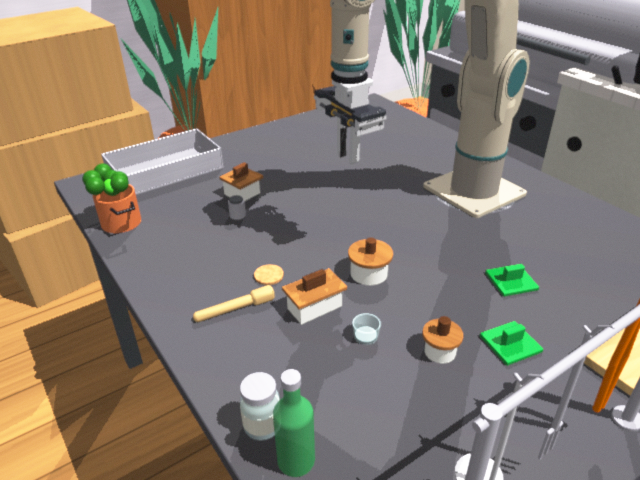

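```bash
python3 - <<'E'
import cv2
a=cv2.imread("pics/s15.png"); b=cv2.resize(a[155:225,200:300],(400,280)); d=cv2.resize(a[310:370,400:500],(400,240)); cv2.imwrite("pics/z15.png",cv2.vconcat([b,d]))
E
```

```text
(no output)
```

View pics/z15.png

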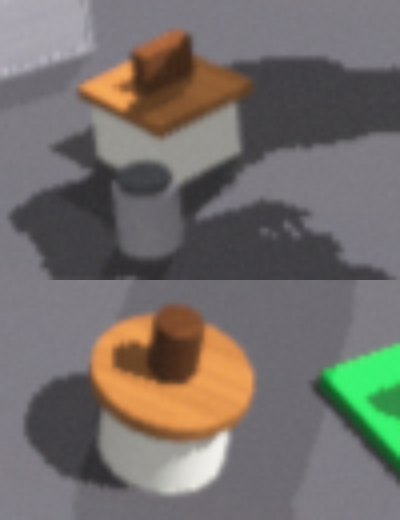

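The zoomed view shows the square lid and the small round lid lying flat and centred on their dishes.

```bash
python3 -c "
from station import bot
print(bot.hand_in())"
```

```text
the job is handed in; nothing more can be done
None
```

I covered all four dishes with their own lids and handed the job in at about 39 s of the 112 s allowed. `bot.hand_in()` gave no verdict. Each lid was lowered onto the rim before I released it, in the order big round, small round, square, oblong.

**Centring:** In the last top views the lids lay about 2–4 mm from the dish centres I measured at the start.

| Lid | Offset from dish centre |
|---|---|
| Big round | about 2 mm |
| Small round | about 3–4 mm |
| Square | about 3 mm |
| Oblong | about 3.5 mm |

**Straightness:** The square and oblong lids were within about 2° of their dishes' sides; the limit of 0.2 rad is about 11°.

**Other checks:** In the last scene view all four lids lay flat, the dishes looked unmoved, and so did the glass ramekin and the muddler. The gripper was well clear of everything.

**Disagreements:**
- The very last top view had the arm over part of the big round lid and gave a false 7 mm shift. The figure in the table is from the view before it, where that lid was in full sight.
- The wrist camera put the lids about 2–5 mm further out than the top camera before each grasp. I took values in between.

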